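# Level the projector shelf

## Robot

A 7-joint arm with a two-finger parallel gripper is mounted at the origin on the work surface. World frame = base frame: x ahead of the robot, y to its left, z up, the work surface at z = 0. Lengths are in mm, angles in rad, forces in N, time in s.
With the tool pointing down it reaches from about 400 to 850 mm from the base axis. Payload 6.9 kg.
Tool frame: the origin (TCP) lies at the very end of the fingers, on their centre line; the grasp point (between the pads) lies 19 mm behind it (grasp_offset is the distance from the TCP to the grasp point, in mm); z points along the fingers, y is the line along which they close (so a half turn about z gives the same grasp; the last joint's range is limited). The gripper opens to 85 mm and grips with 20 to 120 N. Pads are 22 mm wide; open, the fingers measure 114 mm over their backs; the gripper's body (76 mm by 85 mm) begins 54 mm behind the grasp point. The pads swing forward as they close: fully open they stand 13 mm farther back than shut.
Start: joints at [-1.163, 0.507, -0.238, 1.5, 0.126, 1.149, -0.155], TCP at [185.793, 596.735, 231.275] pointing down, gripper open.
Joint ranges: [-3.08, 3.08], [-0.24, 2.05], [-1.43, 1.35], [0, 2.5], [-1.52, 4.66], [0.17, 1.96], [-2.89, 2.89]. Speed limits (rad/s): [2.39, 2.39, 3.14, 3.14, 3.14, 3.14, 3.14].

## Interface

Orientations are given as a unit quaternion [x, y, z, w].
In Python, from bench import * gives the robot as it stands.
- The arm moves only by the shell command python3 -m inch 'ROWS' [FORCE]. ROWS is JSON, a list of rows, each an object with "jaw": the closure, from -1 (fully open) to 1 (shut); "translation": the shift along the tool's x, y, z in m, a list of three; "rotation": the turn, a rotation vector about the tool's x, y, z in degrees, a list of three. In form: [{"jaw": jaw, "translation": [x, y, z], "rotation": [ax, ay, az]}, ...]. A call has 1 to 5 rows; each row shifts and turns the commanded pose from where the row before left it, along the tool's axes as they then stand; what a row does not reach is not made up. A row lasts 1/10 s, in which the tool goes at most 50 mm and 8.59 degrees, less where a joint would pass 70% of its speed; a pose out of reach is approached as far as the arm can. A call is refused whole if a number of a shift passes 0.05 or a number of a turn 8.59, either way. A call with a gripper value outside its range is refused whole. The fingers move at their own pace and stop on an object; FORCE is the grip in N (left out, the last holds). Time passes only in rows, so rows that do not move let the fingers close. It gives the time, the measured TCP pose, the force, the opening and the grip force at its end, in the units of the state.
- sense(): the state, without advancing time (a new reading comes with each control period).
- get_image(name): name is "side" or "top"; returns the picture (400x640x3 uint8, red, green, blue); there is no depth.
- camera_params(name): a dict with "camera_matrix" (3x3 intrinsics, pixels), "cam_to_world" (4x4, takes a point from camera to world coordinates). Camera axes: x right, y down, z forward; pixel columns grow to the right and rows downward; lengths in mm; the calibration is good to about 2 mm. A picture is of the moment at which its call begins. camera_params takes no time and is no camera call.
- hand_in(): hands the job in; it is judged then, once.
The state is a dict: "time_s": time; "joint_positions": joint angles; "qvel": joint speeds; "tau": joint torques, N m; "tool_pos": TCP position; "tool_rot": TCP orientation; "contact_force": force on the tool from outside, world axes, zero at the start; "wrist_torque": the same for the moment, N m; "width": finger opening in mm; "grasp_force": force on a finger pad.
Only numpy, scipy, OpenCV 4.12 (cv2) and the standard library are available. Lean on these libraries where they do the work, as an engineer would, in place of code of your own. Each camera call takes 0.05 s, during which the arm holds its last target. There are 200 camera calls.

## Task

The little white projector shelf on the desk is low at the end with the levelling foot. Stand the spirit level on the shelf, lengthwise, and let go of it; then turn the black hand knob of the levelling foot until the bubble sits between the two lines; finally press the level down firmly on the shelf and finish while still pressing it, bubble between the lines. Set the level down without banging it, and leave everything else on the desk, and the remote on the shelf, where it is.

Things in the scene. Friction and masses are not known exactly. Their poses are not given: they have to be found in the camera images.
- level: Spirit level: aluminium, black end caps, two round black flank windows; 200 x 24 x 48 mm (long, thick, high), about 0.26 kg, upright on its 24 mm wide sole. Origin: centre of the sole; x along its length, y across, z up. Flat top, best pressed at or evenly about its middle, also on the clear cover of the 70 mm yellow-green vial in its middle. Starts on the desk, left or right of the shelf.
- level_top (a point): Middle of the level's top, 48 mm above its sole, over the vial; axes as the level.
- bubble (a joint): Place of the 24 mm bubble along the vial (m), 0 = centred, positive towards the level's +x end, stops at +-0.019. It goes to the higher end, 1.6 mm per mrad of slope, and needs about 1 s to rest. The two black lines are 30 mm apart, so within +-0.003 it lies between them.
- shelf: White plate, 360 x 220 x 18 mm, on two fixed feet at one end and a levelling foot at the other; the feet do not move on the desk. Origin: midway between the fixed feet, 10 mm above the desk; y along the plate towards the levelling foot, z up. Its top lies 55 mm above the origin, from y = -25 to 335 mm. At first it slopes down to the levelling foot by 5 to 9 mrad.
- shelf_mid (a point): Point on the plate's top, on its long centre line, 115 mm from the row of fixed feet and 185 mm from the knob's axis: a good place for the middle of the level. Axes as the shelf (y towards the levelling foot).
- foot_knob (a point): Middle of the levelling foot's round fluted black knob (40 mm across, 24 mm high) on a vertical spindle, 112 mm above the desk, 47 mm above the plate; it keeps this height. Clockwise from above lifts the plate's end, 4 mm a turn: 1 rad moves the bubble of a lengthwise level 3.4 mm. Stiff (0.06 N m), stays where left; 2.2 to 4.4 rad are needed.
- remote: White remote control, 36 x 100 x 16 mm, lying on the plate along its far (+x) edge beside the fixed-feet end, its near side at least 60 mm from the plate's long centre line; not to be moved. Origin: centre of its underside.
- pen_cup: Dark round pen cup with three pens, 76 mm wide, 145 mm high with them, beside the shelf on the side where the level is not; not to be moved. Origin: centre of its underside.
- mug: White mug, 82 mm wide, 92 mm high, behind the shelf; not to be moved. Origin: centre of its underside.
- stapler: Black stapler, 135 x 36 x 55 mm, behind the shelf; not to be moved. Origin: centre of its underside.
- notes: Pad of sticky notes, 76 x 76 x 24 mm, behind the shelf; not to be moved. Origin: centre of its underside.
Things that resemble listed ones, but are neither listed nor needed, are in the scene too. Of the things that look like the level, the larger one is meant.

How it is judged (in metres and radians):
On the way, in this order (a step that is already met when the one before it is completed fails the run):
1. the level stands on the shelf, lengthwise, let go of, the shelf still out of level (contact force between level and shelf above 0.8 N and contact force between the fingers and level below 0.1 N and angle between level's own z axis and vertical below 0.05 rad and angle between the x axis of level and the y axis of shelf, either way round below 0.2 rad and angle between shelf's own z axis and vertical above 0.0025 rad), for 0.4 s.
2. the foot is turned until the bubble rests between the lines (value of joint bubble between -0.003 and 0.003 m and angle between shelf's own z axis and vertical below 0.0025 rad and contact force between level and shelf above 0.8 N and contact force between the fingers and level below 0.1 N and angle between the x axis of level and the y axis of shelf, either way round below 0.2 rad), for 0.4 s.
At the end, for the whole second after the job is handed in: Fingers press the level with over 3 N and the level presses the shelf with over 6 N, upright on the plate, lengthwise within 0.2 rad, at rest; bubble within 3 mm of centre (between the lines), plate within 3 mrad of level; held through the last second (contact force between the fingers and level above 3 N and contact force between level and shelf above 6 N and value of joint bubble between -0.003 and 0.003 m and angle between shelf's own z axis and vertical below 0.003 rad and angle between level's own z axis and vertical below 0.05 rad and z of level in the frame of shelf between 0.052 and 0.058 m and angle between the x axis of level and the y axis of shelf, either way round below 0.2 rad and linear speed of level below 0.02 m/s); the arm keeps its last pose, push and grip.
It fails at once if the level bangs on the shelf (more than 60 N) (contact force between level and shelf above 60 N).
It fails at once if something else is moved by more than 20 mm (distance of any of remote, pen_cup, mug, stapler, notes from where it was at the start of the episode above 0.02 m).
It also fails if it takes over 72 s, if anything falls off the work surface, if the arm or the gripper's body presses on something with over 40 N, if the wrist force passes 120 N, or if a joint passes its speed limit or range.

## Working session

There is one attempt and no reset: what is moved stays moved. The work goes in short steps, Python scripts to look and compute and a shell command to move; the robot and the scene stay as the last step left them, time stands still between calls to the robot, and variables do not carry over. Pictures are saved under pics/ and viewed, at most 10 in all, crops included, and the job is handed in when it is done.

```bash
mkdir -p pics; ls; python3 - <<'E'
from bench import *
import cv2,numpy as np
s=sense();print(s)
for n in("side","top"):
    im=get_image(n);cv2.imwrite(f"pics/{n}0.png",im[:,:,::-1]);c=camera_params(n);print(n,np.round(c["camera_matrix"],1).tolist(),np.round(c["cam_to_world"],3).tolist())
E
```

```text
pics
{'time_s': 0.0, 'joint_positions': array([-1.16349847,  0.5083323 , -0.23749154,  1.50112045,  0.12564972,
        1.14891274, -0.15477264]), 'qvel': array([ 1.47251899e-03, -5.24942915e-05,  6.89924097e-04,  1.01231741e-03,
        5.18631396e-05, -3.27590247e-04, -1.86936410e-03]), 'tau': array([-2.28332960e-04, -6.20617533e+01, -2.18651891e+00, -2.49647731e+01,
        1.27609874e-02,  1.21683109e-02, -2.66053496e-05]), 'tool_pos': array([185.70072571, 596.24728449, 230.43622846]), 'tool_rot': array([ 1.50330023e-01,  9.88635464e-01, -8.86165399e-04, -1.31842900e-04]), 'contact_force': array([-1.08299644, -0.12171657,  0.30032884]), 'wrist_torque': array([ 0.00343706, -0.03038835, -0.07726953]), 'grasp_force': 0.0, 'width': 85.30346894624141}
side [[379.5, 0.0, 322.9], [0.0, 379.5, 202.1], [0.0, 0.0, 1.0]] [[0.811, -0.397, 0.429, 178.07], [-0.585, -0.567, 0.581, -501.366], [0.012, -0.722, -0.692, 701.343], [0.0, 0.0, 0.0, 1.0]]
top [[380.4, 0.0, 317.1], [0.0, 380.4, 201.7], [0.0, 0.0, 1.0]] [[0.012, -0.983, 0.181, 347.5], [-1.0, -0.011, 0.004, 20.712], [-0.002, -0.181, -0.984, 1097.096], [0.0, 0.0, 0.0, 1.0]]
```

View pics/top0.png

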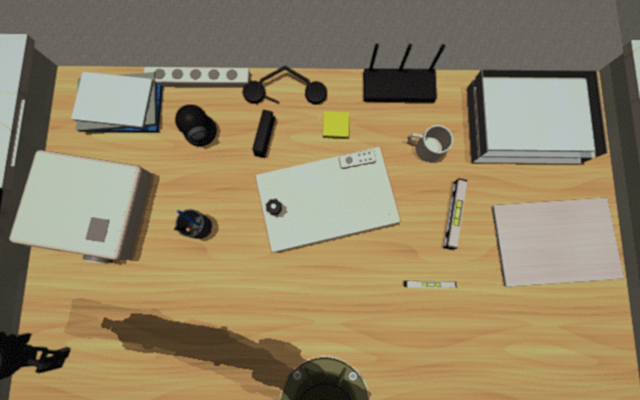

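View pics/side0.png

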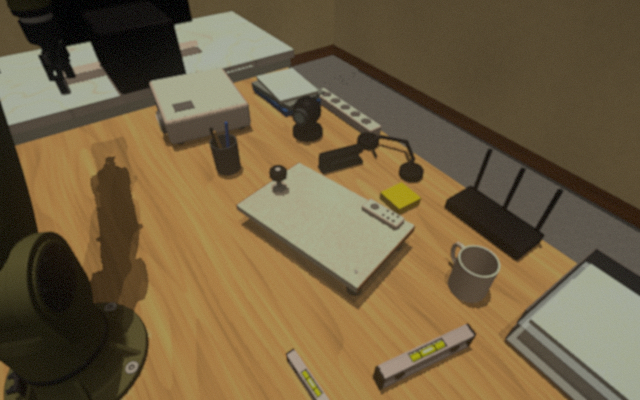

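Top view: the level candidates are the large one at (455,213), about 70 px long, and the small one at (430,284), about 52 px. Knob (274,207), plate corners (257,174), (387,150), (399,222), (274,250), remote (357,158), pen cup (193,223). The larger level fits the description; I'll confirm it in a crop and measure.

```bash
cat > h.py <<'E'
from bench import *
import cv2,numpy as np
from scipy.spatial.transform import Rotation as R
def ray(n,uv,z):
    c=camera_params(n);T=np.array(c["cam_to_world"]);d=T[:3,:3]@np.linalg.solve(c["camera_matrix"],[uv[0],uv[1],1.])
    o=T[:3,3];return o+d*(z-o[2])/d[2]
def proj(n,p):
    c=camera_params(n);T=np.linalg.inv(c["cam_to_world"]);q=np.array(c["camera_matrix"])@(T@np.r_[p,1.])[:3];return q[:2]/q[2]
E
cat > m.py <<'E'
from h import *
im=cv2.imread("pics/top0.png");hsv=cv2.cvtColor(im,cv2.COLOR_BGR2HSV)
def comps(n,m,lo,z,name):
    k,l,st,ce=cv2.connectedComponentsWithStats(m.astype(np.uint8))
    for i in range(1,k):
        if st[i,4]>=lo:
            r=cv2.minAreaRect(np.argwhere(l==i)[:,::-1].astype(np.float32))
            print(name,n,np.round(ce[i],1),st[i,4],"rect",np.round(cv2.boxPoints(r),1).tolist(),"world",np.round(ray(n,ce[i],z)).tolist(),"box w",[np.round(ray(n,p,z)).tolist()[:2] for p in cv2.boxPoints(r)])
for n in("top","side"):
    im=cv2.imread(f"pics/{n}0.png");hsv=cv2.cvtColor(im,cv2.COLOR_BGR2HSV)
    H,S,V=[hsv[...,i] for i in range(3)]
    comps(n,(H>24)&(H<45)&(S>110)&(V>90),15,48,"yellow")
im=cv2.imread("pics/top0.png");hsv=cv2.cvtColor(im,cv2.COLOR_BGR2HSV);S,V=hsv[...,1],hsv[...,2]
w=(S<60)&(V>110);w[:,:230]=0;w[:,440:]=0;w[:140]=0;w[260:]=0
comps("top",w,500,65,"shelf")
k=V<70;k[:,:262]=0;k[:,290:]=0;k[:195]=0;k[220:]=0
comps("top",k,30,118,"knob")
k=(S<70)&(V>100);k[:,:435]=0;k[:,475:]=0;k[:172]=0;k[255:]=0
comps("top",k|((V<80)&(np.indices(V.shape)[1]>435)&(np.indices(V.shape)[1]<475)&(np.indices(V.shape)[0]>172)&(np.indices(V.shape)[0]<255)),30,48,"lev")
t=im[165:300,390:490];s=cv2.imread("pics/side0.png")[300:400,270:490]
a=cv2.resize(t,None,fx=4,fy=4,interpolation=2);b=cv2.resize(im[140:260,245:410],None,fx=2.4,fy=2.4)
c=np.zeros((540,800,3),np.uint8);c[:540,:400]=a;c[:288,400:796]=b;sb=cv2.resize(s,(396,180));c[300:480,400:796]=sb
cv2.imwrite("pics/crop1.png",c)
E
python3 m.py
```

```text
yellow top [335.7 123.6] 655 rect [[323.0, 111.0], [349.0, 111.0], [349.0, 136.0], [323.0, 136.0]] world [772.0, -26.0, 48.0] box w [[811.0, 11.0], [812.0, -65.0], [735.0, -65.0], [734.0, 11.0]]
yellow top [456.9 212.4] 87 rect [[453.20001220703125, 223.89999389648438], [456.5, 200.5], [461.1000061035156, 201.1999969482422], [457.79998779296875, 224.5]] world [515.0, -365.0, 48.0] box w [[482.0, -352.0], [548.0, -365.0], [547.0, -378.0], [481.0, -365.0]]
yellow top [425.3 284. ] 19 rect [[422.0, 283.0], [428.0, 283.0], [428.0, 285.0], [422.0, 285.0]] world [318.0, -269.0, 48.0] box w [[321.0, -260.0], [321.0, -276.0], [316.0, -276.0], [316.0, -260.0]]
yellow top [436.5 284. ] 18 rect [[434.0, 283.0], [439.0, 283.0], [439.0, 285.0], [434.0, 285.0]] world [319.0, -299.0, 48.0] box w [[321.0, -292.0], [321.0, -306.0], [316.0, -306.0], [316.0, -292.0]]
yellow side [400.1 195.3] 555 rect [[380.5, 193.6999969482422], [394.5, 176.60000610351562], [419.70001220703125, 197.1999969482422], [405.70001220703125, 214.3000030517578]] world [759.0, -45.0, 48.0] box w [[722.0, -12.0], [799.0, 17.0],
[... 732 characters left out ...]
99938964844, 252.3000030517578]] world [546.0, -3.0, 65.0] box w [[612.0, 204.0], [702.0, -158.0], [481.0, -202.0], [397.0, 147.0]]
knob top [274.  207.2] 145 rect [[263.70001220703125, 207.39999389648438], [272.20001220703125, 196.8000030517578], [283.8999938964844, 206.10000610351562], [275.3999938964844, 216.6999969482422]] world [512.0, 137.0, 118.0] box w [[511.0, 164.0], [539.0, 143.0], [515.0, 112.0], [487.0, 133.0]]
lev top [454.7 214.4] 786 rect [[442.70001220703125, 247.6999969482422], [453.3999938964844, 177.8000030517578], [467.20001220703125, 180.0], [456.5, 249.8000030517578]] world [509.0, -358.0, 48.0] box w [[416.0, -320.0], [614.0, -360.0], [608.0, -399.0], [411.0, -358.0]]
```

View pics/crop1.png

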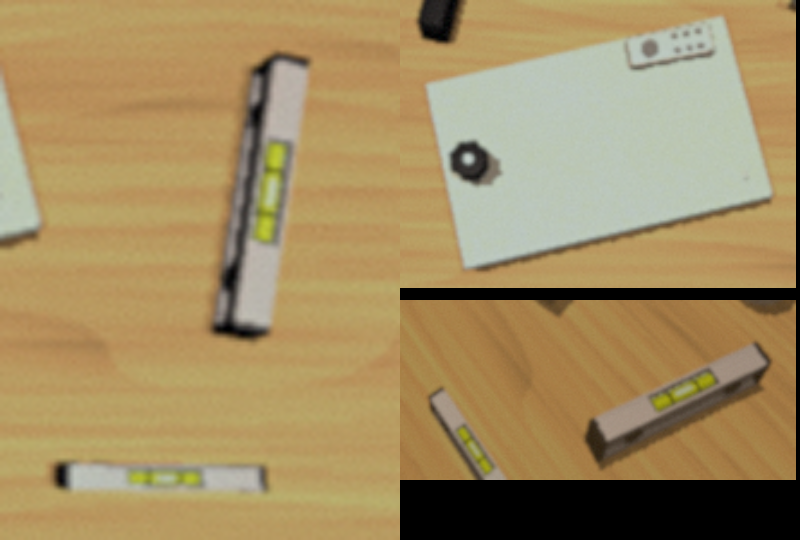

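The crop confirms it: the large level (200 mm long by its outline) lies at about (514,-366), at -11.5° to world x. The small one at (430,284) is the decoy. The plate's long axis points along (-0.235, 0.972), and shelf_mid is about (555,-43). I'm moving over to the level now.

```bash
python3 -m inch '[{"jaw":-1,"translation":[-0.038,-0.022,0],"rotation":[0,0,-5.8]},{"jaw":-1,"translation":[-0.039,-0.022,0],"rotation":[0,0,0]},{"jaw":-1,"translation":[-0.039,-0.022,0],"rotation":[0,0,0]},{"jaw":-1,"translation":[-0.039,-0.022,0],"rotation":[0,0,0]},{"jaw":-1,"translation":[-0.039,-0.022,0],"rotation":[0,0,0]}]' 40
python3 -m inch '[{"jaw":-1,"translation":[-0.039,-0.022,0],"rotation":[0,0,0]},{"jaw":-1,"translation":[-0.039,-0.022,0],"rotation":[0,0,0]},{"jaw":-1,"translation":[-0.039,-0.022,0],"rotation":[0,0,0]},{"jaw":-1,"translation":[-0.039,-0.022,0],"rotation":[0,0,0]},{"jaw":-1,"translation":[-0.039,-0.022,0],"rotation":[0,0,0]}]'
python3 -m inch '[{"jaw":-1,"translation":[-0.009,-0.046,0],"rotation":[0,0,0]},{"jaw":-1,"translation":[-0.009,-0.046,0],"rotation":[0,0,0]},{"jaw":-1,"translation":[-0.009,-0.046,0],"rotation":[0,0,0]},{"jaw":-1,"translation":[-0.009,-0.046,0],"rotation":[0,0,0]},{"jaw":-1,"translation":[-0.009,-0.046,0],"rotation":[0,0,0]}]'
python3 -c "
from h import *
s=sense();print(s['joint_positions'],s['tool_pos'],s['tool_rot'])"
```

```text
time_s: 0.6
tool_pos: [351.9, 445.5, 231.0]
tool_rot: [0.1, 0.995, -0.0, -0.0]
contact_force: [0.3, 1.1, -0.3]
width: 85.2
grasp_force: 0.0
time_s: 1.1
tool_pos: [521.1, 299.0, 231.0]
tool_rot: [0.1, 0.995, -0.0, -0.0]
contact_force: [0.3, 0.5, 0.1]
width: 85.4
grasp_force: 0.0
time_s: 1.6
tool_pos: [517.8, 64.2, 231.0]
tool_rot: [0.1, 0.995, -0.0, -0.0]
contact_force: [1.7, -0.5, -0.6]
width: 85.2
grasp_force: 0.0
[-0.05529534  0.34556994 -0.16013813  1.7703319   0.06302907  1.03117023
  1.13163978] [517.81002794  64.18591173 231.04420718] [ 1.00130823e-01  9.94974246e-01 -8.98147870e-05 -2.43411981e-04]
```

```bash
python3 -m inch '[{"jaw":-1,"translation":[-0.009,-0.047,0],"rotation":[0,0,0]},{"jaw":-1,"translation":[-0.009,-0.047,0],"rotation":[0,0,0]},{"jaw":-1,"translation":[-0.009,-0.047,0],"rotation":[0,0,0]},{"jaw":-1,"translation":[-0.009,-0.047,0],"rotation":[0,0,0]},{"jaw":-1,"translation":[-0.009,-0.047,0],"rotation":[0,0,0]}]'
python3 -m inch '[{"jaw":-1,"translation":[-0.009,-0.047,0],"rotation":[0,0,0]},{"jaw":-1,"translation":[-0.009,-0.047,0],"rotation":[0,0,0]},{"jaw":-1,"translation":[-0.009,-0.047,0],"rotation":[0,0,0]},{"jaw":-1,"translation":[-0.009,-0.046,0.03],"rotation":[0,0,0]},{"jaw":-1,"translation":[0,0,0.03],"rotation":[0,0,0]}]'
python3 -m inch '[{"jaw":-1,"translation":[0,0,0.03],"rotation":[0,0,0]},{"jaw":-1,"translation":[0,0,0.03],"rotation":[0,0,0]},{"jaw":-1,"translation":[0,0,0],"rotation":[0,0,0]}]'
python3 - <<'E'
from h import *
im=get_image("side");o=cv2.resize(im[280:400,320:520],None,fx=4,fy=4)
cv2.imwrite("pics/s1.png",o[:,:,::-1]);print(sense()["tool_pos"])
E
```

```text
time_s: 2.1
tool_pos: [515.1, -175.0, 231.1]
tool_rot: [0.1, 0.995, 0.0, -0.0]
contact_force: [1.0, 1.8, 0.1]
width: 85.5
grasp_force: 0.0
time_s: 2.6
tool_pos: [511.5, -367.1, 173.7]
tool_rot: [0.105, 0.995, -0.003, 0.0]
contact_force: [-0.5, 0.7, -0.7]
width: 85.2
grasp_force: 0.0
time_s: 2.9
tool_pos: [511.1, -357.2, 109.9]
tool_rot: [0.1, 0.995, 0.002, -0.004]
contact_force: [-0.7, -0.2, 0.9]
width: 85.4
grasp_force: 0.0
[ 512.40517085 -357.98256968  112.5305608 ]
```

View pics/s1.png

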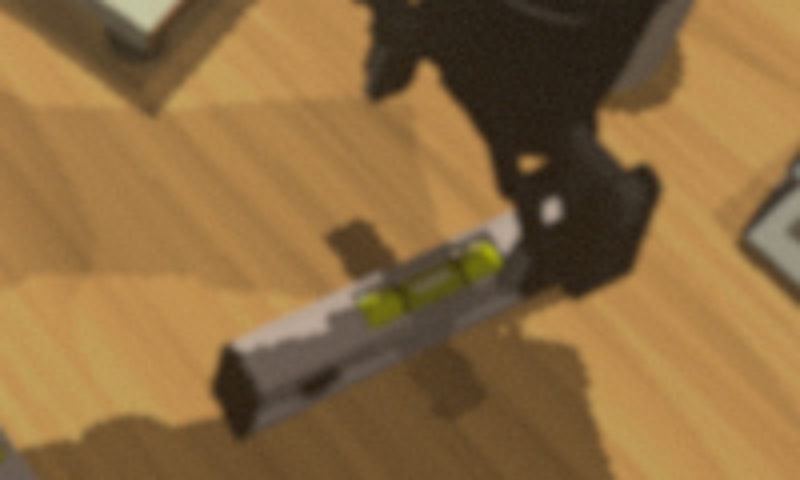

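The open fingers straddle the level, whose vial is at crop (430,285). The tool is 8 mm short in y, so I correct that, descend and grip.

```bash
python3 -m inch '[{"jaw":-1,"translation":[-0.003,-0.008,0.015],"rotation":[0,0,0]},{"jaw":-1,"translation":[0,0,0.02],"rotation":[0,0,0]},{"jaw":-1,"translation":[0,0,0.02],"rotation":[0,0,0]},{"jaw":-1,"translation":[0,0,0.02],"rotation":[0,0,0]},{"jaw":-1,"translation":[0,0,0.02],"rotation":[0,0,0]}]'
python3 -m inch '[{"jaw":-1,"translation":[0,0,0],"rotation":[0,0,0]},{"jaw":0,"translation":[0,0,0],"rotation":[0,0,0]},{"jaw":1,"translation":[0,0,0],"rotation":[0,0,0]},{"jaw":1,"translation":[0,0,0],"rotation":[0,0,0]},{"jaw":1,"translation":[0,0,0],"rotation":[0,0,0]}]' 40
python3 -m inch '[{"jaw":1,"translation":[0,0,0],"rotation":[0,0,0]},{"jaw":1,"translation":[0,0,0],"rotation":[0,0,0]},{"jaw":1,"translation":[0,0,0],"rotation":[0,0,0]}]' 40
```

```text
time_s: 3.45
tool_pos: [516.0, -368.6, 19.7]
tool_rot: [0.1, 0.995, -0.001, 0.001]
contact_force: [-0.6, 0.9, -0.2]
width: 85.6
grasp_force: 0.0
time_s: 3.95
tool_pos: [515.4, -367.6, 20.3]
tool_rot: [0.1, 0.995, -0.0, 0.001]
contact_force: [-0.6, -0.6, 0.2]
width: 28.5
grasp_force: 0.0
time_s: 4.25
tool_pos: [515.6, -367.4, 20.4]
tool_rot: [0.1, 0.995, -0.0, 0.001]
contact_force: [-1.3, 1.4, 6.1]
width: 23.5
grasp_force: 40.7
```

```bash
python3 -m inch '[{"jaw":1,"translation":[0,0,-0.03],"rotation":[0,0,0]},{"jaw":1,"translation":[0,0,-0.035],"rotation":[0,0,0]},{"jaw":1,"translation":[0,0,-0.035],"rotation":[0,0,0]},{"jaw":1,"translation":[0.003,0.03,-0.025],"rotation":[0,0,0]},{"jaw":1,"translation":[0.003,0.041,-0.02],"rotation":[0,0,0]}]'
python3 -m inch '[{"jaw":1,"translation":[0.004,0.042,0],"rotation":[0,0,0]},{"jaw":1,"translation":[0.004,0.043,0],"rotation":[0,0,0]},{"jaw":1,"translation":[0.004,0.043,0],"rotation":[0,0,0]},{"jaw":1,"translation":[0.004,0.043,0],"rotation":[0,0,0]},{"jaw":1,"translation":[0.004,0.043,0],"rotation":[0,0,0]}]'
python3 -m inch '[{"jaw":1,"translation":[0,0.041,0],"rotation":[0,0,8]},{"jaw":1,"translation":[0,0,0],"rotation":[0,0,8]},{"jaw":1,"translation":[0,0,0],"rotation":[0,0,8]},{"jaw":1,"translation":[0,0,0],"rotation":[0,0,8]},{"jaw":1,"translation":[0,0,0],"rotation":[0,0,8]}]'
python3 -m inch '[{"jaw":1,"translation":[0,0,0],"rotation":[0,0,8]},{"jaw":1,"translation":[0,0,0],"rotation":[0,0,8]},{"jaw":1,"translation":[0,0,0],"rotation":[0,0,8]},{"jaw":1,"translation":[0,0,0],"rotation":[0,0,1]},{"jaw":1,"translation":[0,0,0],"rotation":[0,0,0]}]'
python3 - <<'E'
from h import *
for n in("side","top"):
    im=get_image(n);cv2.imwrite(f"pics/{n}2.png",im[:,:,::-1])
s=sense();print(s["tool_pos"],R.from_quat(s["tool_rot"]).as_matrix()[:,1],s["joint_positions"][6],s["contact_force"])
a=cv2.imread("pics/side2.png")[100:350,200:480];b=cv2.imread("pics/top2.png")[130:270,230:420]
c=np.zeros((500,800,3),np.uint8);a=cv2.resize(a,(400,357));b=cv2.resize(b,(400,295));c[:357,:400]=a;c[:295,400:]=b;cv2.imwrite("pics/c2.png",c)
E
```

```text
time_s: 4.75
tool_pos: [522.5, -298.6, 165.8]
tool_rot: [0.103, 0.995, -0.001, 0.001]
contact_force: [0.9, -0.0, -2.7]
width: 23.8
grasp_force: 40.2
time_s: 5.25
tool_pos: [545.9, -81.1, 164.2]
tool_rot: [0.1, 0.995, -0.0, -0.0]
contact_force: [0.7, 0.7, -2.8]
width: 23.3
grasp_force: 40.1
time_s: 5.75
tool_pos: [554.0, -42.4, 164.1]
tool_rot: [0.437, 0.9, -0.0, -0.0]
contact_force: [-0.6, 0.5, -2.5]
width: 23.3
grasp_force: 40.2
time_s: 6.25
tool_pos: [554.2, -42.4, 164.2]
tool_rot: [0.618, 0.786, -0.0, -0.0]
contact_force: [0.4, -0.4, -1.9]
width: 23.5
grasp_force: 40.2
[554.30725783 -42.53190167 164.24395878] [ 9.71585639e-01  2.36688059e-01 -3.28659853e-04] 0.41217323573450604 [ 0.29137217  0.20032553 -3.23396886]
```

View pics/c2.png

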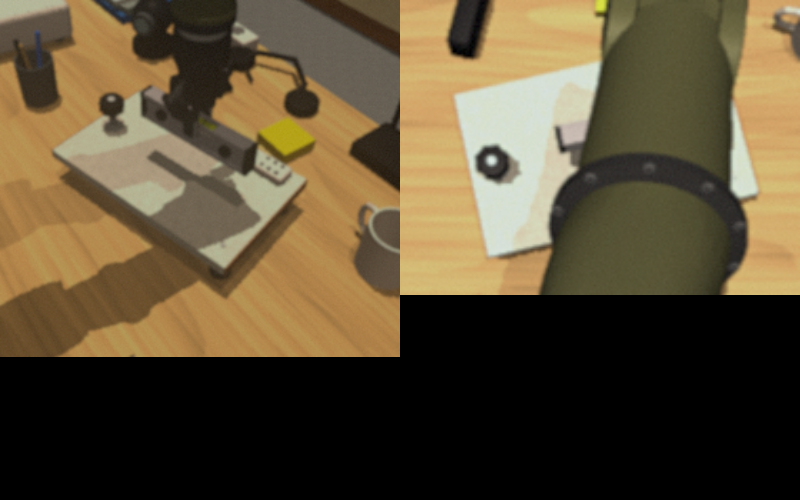

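The level is held level and parallel to the plate, clear of the knob (left) and the remote (right crop (272,167)). I'll lower it gently.

```bash
python3 -m inch '[{"jaw":1,"translation":[0,0,0.025],"rotation":[0,0,0]},{"jaw":1,"translation":[0,0,0.025],"rotation":[0,0,0]},{"jaw":1,"translation":[0,0,0.015],"rotation":[0,0,0]},{"jaw":1,"translation":[0,0,0.008],"rotation":[0,0,0]},{"jaw":1,"translation":[0,0,0],"rotation":[0,0,0]}]'
python3 -m inch '[{"jaw":1,"translation":[0,0,0.002],"rotation":[0,0,0]},{"jaw":1,"translation":[0,0,0.001],"rotation":[0,0,0]},{"jaw":1,"translation":[0,0,0.001],"rotation":[0,0,0]},{"jaw":1,"translation":[0,0,0.001],"rotation":[0,0,0]},{"jaw":1,"translation":[0,0,0],"rotation":[0,0,0]}]'
```

```text
time_s: 6.85
tool_pos: [553.9, -42.7, 90.5]
tool_rot: [0.619, 0.786, -0.001, -0.001]
contact_force: [-0.8, -0.5, -2.5]
width: 23.2
grasp_force: 40.2
time_s: 7.35
tool_pos: [554.5, -42.6, 86.5]
tool_rot: [0.619, 0.785, 0.0, 0.0]
contact_force: [0.1, 0.1, -3.0]
width: 23.0
grasp_force: 40.2
```

```bash
python3 -m inch '[{"jaw":1,"translation":[0,0,0.0007],"rotation":[0,0,0]},{"jaw":1,"translation":[0,0,0.0007],"rotation":[0,0,0]},{"jaw":1,"translation":[0,0,0],"rotation":[0,0,0]}]'
python3 -m inch '[{"jaw":1,"translation":[0,0,0.0007],"rotation":[0,0,0]},{"jaw":1,"translation":[0,0,0],"rotation":[0,0,0]}]'
```

```text
time_s: 7.65
tool_pos: [554.6, -42.5, 85.0]
tool_rot: [0.619, 0.785, 0.0, 0.0]
contact_force: [-0.5, 0.5, -1.3]
width: 23.5
grasp_force: 40.5
time_s: 7.85
tool_pos: [554.6, -42.3, 84.5]
tool_rot: [0.619, 0.785, 0.0, 0.0]
contact_force: [-1.4, 2.3, 2.6]
width: 23.1
grasp_force: 41.0
```

```bash
python3 -m inch '[{"jaw":1,"translation":[0,0,0.0004],"rotation":[0,0,0]},{"jaw":0.3,"translation":[0,0,0],"rotation":[0,0,0]},{"jaw":0,"translation":[0,0,0],"rotation":[0,0,0]},{"jaw":0,"translation":[0,0,0],"rotation":[0,0,0]},{"jaw":0,"translation":[0,0,0],"rotation":[0,0,0]}]'
python3 -m inch '[{"jaw":0,"translation":[0,0,-0.01],"rotation":[0,0,0]},{"jaw":0,"translation":[0,0,-0.025],"rotation":[0,0,0]},{"jaw":0,"translation":[0,0,-0.04],"rotation":[0,0,0]},{"jaw":0,"translation":[0,0,-0.04],"rotation":[0,0,0]},{"jaw":0,"translation":[0,0,0],"rotation":[0,0,0]}]'
```

```text
time_s: 8.35
tool_pos: [554.5, -42.7, 83.7]
tool_rot: [0.619, 0.785, -0.0, 0.0]
contact_force: [-0.1, 1.1, -0.4]
width: 42.9
grasp_force: 0.0
time_s: 8.85
tool_pos: [557.4, -43.3, 204.9]
tool_rot: [0.619, 0.785, 0.003, 0.004]
contact_force: [0.6, -0.7, -1.1]
width: 42.7
grasp_force: 0.0
```

```bash
python3 -m inch '[{"jaw":-1,"translation":[0.037,0,0],"rotation":[0,0,0]},{"jaw":-1,"translation":[0.037,0,0],"rotation":[0,0,0]},{"jaw":-1,"translation":[0.037,0,0],"rotation":[0,0,0]},{"jaw":-1,"translation":[0.037,0,0],"rotation":[0,0,0]},{"jaw":-1,"translation":[0.037,0,0],"rotation":[0,0,0]}]'
python3 -m inch '[{"jaw":-1,"translation":[0,0,0],"rotation":[0,0,-8]},{"jaw":-1,"translation":[0,0,0],"rotation":[0,0,-8]},{"jaw":-1,"translation":[0,0,0],"rotation":[0,0,-8]},{"jaw":-1,"translation":[0,0,0],"rotation":[0,0,-8]},{"jaw":-1,"translation":[0,0,0],"rotation":[0,0,-8]}]' >/dev/null
python3 -m inch '[{"jaw":-1,"translation":[0,0,0],"rotation":[0,0,-8]},{"jaw":-1,"translation":[0,0,0],"rotation":[0,0,-8]},{"jaw":-1,"translation":[0,0,0],"rotation":[0,0,-8]},{"jaw":-1,"translation":[0,0,0],"rotation":[0,0,-8]},{"jaw":-1,"translation":[0,0,0],"rotation":[0,0,-8]}]' >/dev/null
python3 -m inch '[{"jaw":-1,"translation":[0,0,0],"rotation":[0,0,-8]},{"jaw":-1,"translation":[0,0,0],"rotation":[0,0,-8]},{"jaw":-1,"translation":[0,0,0],"rotation":[0,0,-8]},{"jaw":-1,"translation":[0,0,0],"rotation":[0,0,-8]},{"jaw":-1,"translation":[0,0,0],"rotation":[0,0,-8]}]' >/dev/null
python3 -m inch '[{"jaw":-1,"translation":[0,0,0],"rotation":[0,0,-8]},{"jaw":-1,"translation":[0,0,0],"rotation":[0,0,0]}]'
python3 - <<'E'
from h import *
for n in("side","top"):
    im=get_image(n);cv2.imwrite(f"pics/{n}3.png",im[:,:,::-1])
s=sense();print(s["tool_pos"],R.from_quat(s["tool_rot"]).as_matrix()[:,:2].T,s["joint_positions"][6])
# knob from the first pictures, side view
im=cv2.imread("pics/side0.png");V=im.max(2).astype(int);k=np.zeros(V.shape,np.uint8);k[162:182,266:292]=V[162:182,266:292]<75
n_,l,st,ce=cv2.connectedComponentsWithStats(k)
for i in range(1,n_):
    if st[i,4]>30: print(st[i],ce[i],ray("side",ce[i],112))
print("proj side",proj("side",[512,137,112]))
a=cv2.imread("pics/side3.png")[80:330,200:480];b=cv2.imread("pics/top3.png")[130:270,230:420]
c=np.zeros((360,800,3),np.uint8);c[:357,:400]=cv2.resize(a,(400,357));c[:295,400:]=cv2.resize(b,(400,295));cv2.imwrite("pics/c3.png",c)
E
```

```text
time_s: 9.35
tool_pos: [510.6, 138.6, 199.0]
tool_rot: [0.619, 0.785, 0.0, 0.0]
contact_force: [0.7, 0.5, -1.0]
width: 85.3
grasp_force: 0.0
time_s: 11.05
tool_pos: [511.2, 136.9, 198.9]
tool_rot: [-0.435, 0.9, -0.0, -0.0]
contact_force: [0.4, -0.2, 0.7]
width: 85.3
grasp_force: 0.0
[511.21845043 137.03772064 198.88759534] [[-6.25825315e-01 -7.79963248e-01  8.39656066e-05]
 [-7.79963250e-01  6.25825318e-01  6.76216389e-06]] 1.991158900280059
[270 166  16  16 181] [277.79558011 173.67403315] [512.40025105 137.46969806 112.        ]
proj side [277.75318733 173.83529629]
```

View pics/c3.png

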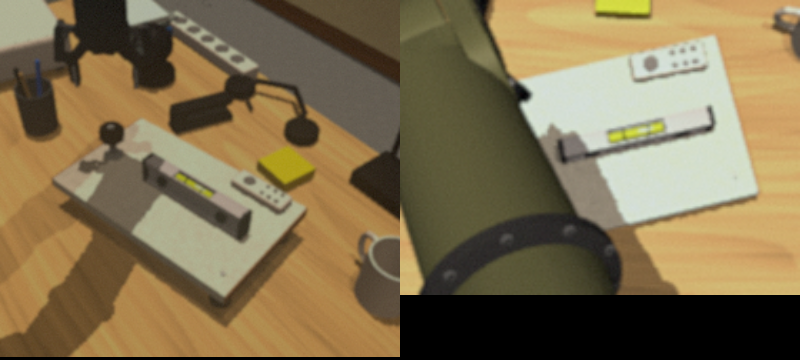

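The level stands on the plate clear of the remote (top crop (637,130)), and the bubble's state can be seen from both cameras. I'll descend on the knob, grip it, and profile the vial.

```bash
python3 -m inch '[{"jaw":-1,"translation":[-0.001,-0.0005,0.03],"rotation":[0,0,0]},{"jaw":-1,"translation":[0,0,0.03],"rotation":[0,0,0]},{"jaw":-1,"translation":[0,0,0.026],"rotation":[0,0,0]},{"jaw":-1,"translation":[0,0,0.02],"rotation":[0,0,0]},{"jaw":-1,"translation":[0,0,0],"rotation":[0,0,0]}]'
python3 -m inch '[{"jaw":0,"translation":[0,0,0],"rotation":[0,0,0]},{"jaw":0.5,"translation":[0,0,0],"rotation":[0,0,0]},{"jaw":1,"translation":[0,0,0],"rotation":[0,0,0]},{"jaw":1,"translation":[0,0,0],"rotation":[0,0,0]},{"jaw":1,"translation":[0,0,0],"rotation":[0,0,0]}]' 30
cat > b.py <<'E'
from h import *
import sys
tag=sys.argv[1]
u=np.array([-0.237,0.972,0]);w=np.array([0.972,0.237,0])
for n in("side","top"):
    im=np.mean([get_image(n).astype(float) for _ in range(3)],0)
    cv2.imwrite(f"pics/{n}{tag}.png",im[:,:,::-1].astype(np.uint8))
    hsv=cv2.cvtColor(im.astype(np.uint8),cv2.COLOR_RGB2HSV)
    c=np.array(eval(sys.argv[2]) if len(sys.argv)>2 else [554.5,-42.6,112.])
    m=(hsv[...,0]>22)&(hsv[...,0]<45)&(hsv[...,1]>80);q=proj(n,c)
    yy,xx=np.indices(m.shape);m&=(np.hypot(xx-q[0],yy-q[1])<22)
    P=np.array([ray(n,p,112) for p in np.argwhere(m)[:,::-1]])-c
    print(n,"yellow along %.1f..%.1f mid across %.1f"%(np.min(P@u),np.max(P@u),np.median(P@w)))
    off=np.median(P@w)
    for t in range(-45,46,3):
        v=[cv2.remap(im.astype(np.float32),*[np.float32([[x]]) for x in proj(n,c+u*t+w*(off+a))],1)[0,0] for a in(-2,0,2)]
        r,g,b=np.mean(v,0);print(f"{t}:{r:.0f},{b:.0f}",end=" ")
    print()
E
python3 b.py b0
```

```text
time_s: 11.65
tool_pos: [510.6, 137.2, 90.6]
tool_rot: [-0.433, 0.901, 0.0, -0.002]
contact_force: [0.2, 0.6, 0.3]
width: 85.2
grasp_force: 0.0
time_s: 12.15
tool_pos: [511.9, 138.8, 94.2]
tool_rot: [-0.435, 0.901, 0.0, 0.001]
contact_force: [-3.8, 2.9, 7.6]
width: 39.2
grasp_force: 29.7
side yellow along -33.6..40.6 mid across -1.9
-45:172,140 -42:173,140 -39:172,140 -36:167,131 -33:157,95 -30:161,55 -27:168,42 -24:167,41 -21:169,54 -18:164,75 -15:149,86 -12:149,93 -9:163,102 -6:169,104 -3:170,98 0:167,80 3:167,55 6:168,43 9:167,40 12:164,39 15:149,39 18:133,41 21:148,41 24:163,40 27:166,41 30:166,38 33:163,42 36:147,57 39:135,92 42:152,123 45:167,136 
top yellow along -32.9..37.9 mid across 0.5
-45:211,204 -42:212,206 -39:209,204 -36:184,177 -33:166,117 -30:188,70 -27:201,59 -24:201,62 -21:202,84 -18:200,122 -15:183,139 -12:179,148 -9:197,162 -6:205,163 -3:203,144 0:202,112 3:201,80 6:203,64 9:203,61 12:202,62 15:189,59 18:160,51 21:174,54 24:199,62 27:201,64 30:203,63 33:201,60 36:189,80 39:186,145 42:203,195 45:211,207
```

Vial lines are at −13.5 and +17.8 (centre about +2.3) and the bubble centre is at about −8.8, so it is 11.2 mm off. That needs about 3.3 rad (189°) clockwise. I'll turn 170° first, then look.

```bash
python3 -m inch '[{"jaw":1,"translation":[0,0,0],"rotation":[0,0,8.5]},{"jaw":1,"translation":[0,0,0],"rotation":[0,0,8.5]},{"jaw":1,"translation":[0,0,0],"rotation":[0,0,8.5]},{"jaw":1,"translation":[0,0,0],"rotation":[0,0,8.5]},{"jaw":1,"translation":[0,0,0],"rotation":[0,0,8.5]}]'
python3 -m inch '[{"jaw":1,"translation":[0,0,0],"rotation":[0,0,8.5]},{"jaw":1,"translation":[0,0,0],"rotation":[0,0,8.5]},{"jaw":1,"translation":[0,0,0],"rotation":[0,0,8.5]},{"jaw":1,"translation":[0,0,0],"rotation":[0,0,8.5]},{"jaw":1,"translation":[0,0,0],"rotation":[0,0,8.5]}]'
python3 -m inch '[{"jaw":1,"translation":[0,0,0],"rotation":[0,0,8.5]},{"jaw":1,"translation":[0,0,0],"rotation":[0,0,8.5]},{"jaw":1,"translation":[0,0,0],"rotation":[0,0,8.5]},{"jaw":1,"translation":[0,0,0],"rotation":[0,0,8.5]},{"jaw":1,"translation":[0,0,0],"rotation":[0,0,8.5]}]'
python3 -m inch '[{"jaw":1,"translation":[0,0,0],"rotation":[0,0,8.5]},{"jaw":1,"translation":[0,0,0],"rotation":[0,0,8.5]},{"jaw":1,"translation":[0,0,0],"rotation":[0,0,8.5]},{"jaw":1,"translation":[0,0,0],"rotation":[0,0,8.5]},{"jaw":1,"translation":[0,0,0],"rotation":[0,0,8.5]}]'
for i in 1 2 3; do python3 -m inch '[{"jaw":1,"translation":[0,0,0],"rotation":[0,0,0]},{"jaw":1,"translation":[0,0,0],"rotation":[0,0,0]},{"jaw":1,"translation":[0,0,0],"rotation":[0,0,0]},{"jaw":1,"translation":[0,0,0],"rotation":[0,0,0]},{"jaw":1,"translation":[0,0,0],"rotation":[0,0,0]}]' >/dev/null; done
python3 b.py b1;python3 -c "
from h import *
s=sense();print(s['joint_positions'][6],s['tool_pos'],s['width'],s['grasp_force'])"
```

```text
time_s: 12.95
tool_pos: [511.5, 139.6, 94.2]
tool_rot: [-0.076, 0.997, 0.001, 0.0]
contact_force: [-5.7, 4.6, 8.1]
width: 39.2
grasp_force: 29.8
time_s: 13.45
tool_pos: [511.6, 140.5, 94.2]
tool_rot: [0.29, 0.957, 0.002, -0.0]
contact_force: [-4.1, 6.7, 7.1]
width: 39.1
grasp_force: 29.8
time_s: 13.95
tool_pos: [512.4, 141.1, 94.3]
tool_rot: [0.617, 0.787, 0.002, -0.001]
contact_force: [-1.5, 7.2, 5.7]
width: 39.2
grasp_force: 29.7
time_s: 14.45
tool_pos: [513.4, 141.0, 94.3]
tool_rot: [0.86, 0.51, 0.002, -0.001]
contact_force: [0.4, 6.2, 4.0]
width: 38.8
grasp_force: 29.7
side yellow along -33.6..38.1 mid across -1.0
-45:174,142 -42:174,141 -39:173,141 -36:167,130 -33:160,92 -30:166,53 -27:170,43 -24:169,43 -21:168,42 -18:163,41 -15:141,41 -12:141,52 -9:161,77 -6:169,95 -3:170,101 0:170,106 3:170,109 6:170,102 9:169,84 12:167,57 15:153,42 18:134,42 21:146,42 24:164,42 27:168,42 30:168,40 33:164,42 36:149,58 39:138,92 42:153,124 45:167,137 
top yellow along -33.6..37.3 mid across 1.2
-45:217,210 -42:218,211 -39:211,207 -36:186,173 -33:182,112 -30:201,70 -27:210,62 -24:208,63 -21:209,64 -18:203,63 -15:171,55 -12:173,76 -9:202,137 -6:211,166 -3:211,164 0:210,164 3:209,171 6:210,170 9:210,139 12:207,87 15:180,57 18:160,50 21:191,59 24:208,64 27:208,65 30:208,64 33:207,66 36:197,103 39:198,170 42:213,206 45:217,212 
-0.33791032796981135 [513.39272112 141.01791026  94.24863174] 39.23656788438321 29.8518767952919
```

The bubble is now at about −1.6 mm. Turning another 25°.

```bash
python3 -m inch '[{"jaw":1,"translation":[0,0,0],"rotation":[0,0,8.5]},{"jaw":1,"translation":[0,0,0],"rotation":[0,0,8.5]},{"jaw":1,"translation":[0,0,0],"rotation":[0,0,8]},{"jaw":1,"translation":[0,0,0],"rotation":[0,0,0]},{"jaw":1,"translation":[0,0,0],"rotation":[0,0,0]}]'
python3 -m inch '[{"jaw":1,"translation":[0,0,0],"rotation":[0,0,0]},{"jaw":0,"translation":[0,0,0],"rotation":[0,0,0]},{"jaw":-1,"translation":[0,0,0],"rotation":[0,0,0]},{"jaw":-1,"translation":[0,0,0],"rotation":[0,0,0]},{"jaw":-1,"translation":[0,0,0],"rotation":[0,0,0]}]'
python3 -m inch '[{"jaw":-1,"translation":[0,0,-0.02],"rotation":[0,0,0]},{"jaw":-1,"translation":[0,0,-0.03],"rotation":[0,0,0]},{"jaw":-1,"translation":[0,0,-0.03],"rotation":[0,0,0]},{"jaw":-1,"translation":[0,0,-0.01],"rotation":[0,0,0]},{"jaw":-1,"translation":[0,0,0],"rotation":[0,0,0]}]'
python3 b.py b2;python3 -c "
from h import *
s=sense();print(s['joint_positions'],s['tool_pos'],R.from_quat(s['tool_rot']).as_matrix()[:,:2].T)"
```

```text
time_s: 16.75
tool_pos: [513.8, 140.6, 94.2]
tool_rot: [0.949, 0.314, 0.002, -0.001]
contact_force: [2.1, 6.8, 5.4]
width: 39.3
grasp_force: 30.7
time_s: 17.25
tool_pos: [512.2, 137.5, 92.8]
tool_rot: [0.95, 0.313, -0.0, 0.0]
contact_force: [0.5, 0.1, -0.1]
width: 83.5
grasp_force: 0.0
time_s: 17.75
tool_pos: [513.0, 137.8, 183.9]
tool_rot: [0.95, 0.313, 0.001, -0.0]
contact_force: [-0.6, 0.5, -0.5]
width: 85.3
grasp_force: 0.0
side yellow along -33.6..38.1 mid across -1.0
-45:172,140 -42:172,140 -39:171,138 -36:166,128 -33:162,91 -30:164,52 -27:167,41 -24:167,40 -21:167,40 -18:161,39 -15:139,40 -12:140,45 -9:162,60 -6:169,89 -3:168,103 0:168,106 3:168,106 6:169,101 9:169,89 12:166,70 15:152,48 18:137,41 21:151,42 24:165,43 27:167,44 30:167,41 33:162,41 36:146,57 39:136,91 42:153,122 45:166,135 
top yellow along -33.6..37.3 mid across 1.1
-45:215,207 -42:218,210 -39:211,206 -36:183,170 -33:179,107 -30:200,68 -27:208,62 -24:208,63 -21:208,63 -18:201,62 -15:170,52 -12:175,58 -9:202,98 -6:209,145 -3:208,160 0:208,163 3:208,169 6:209,169 9:209,152 12:205,110 15:181,65 18:167,52 21:196,60 24:208,64 27:208,66 30:207,64 33:205,65 36:193,101 39:195,168 42:211,205 45:216,211 
[-0.8292991   0.51740973  0.80470742  1.83066463 -0.44149252  0.98445048
 -0.77186616] [511.68803458 137.68509069 181.74066529] [[ 8.03838937e-01  5.94843880e-01 -1.92912498e-03]
 [ 5.94844126e-01 -8.03840911e-01 -5.06122889e-04]]
```

The bubble is now centred within about 0.3 mm in both views (−8..12 against vial centre about 1.9). Next I press on the level's middle at (554,−41).

```bash
python3 -m inch '[{"jaw":1,"translation":[-0.014,0.034,0],"rotation":[0,0,0]},{"jaw":1,"translation":[-0.014,0.034,0],"rotation":[0,0,0]},{"jaw":1,"translation":[-0.015,0.034,0],"rotation":[0,0,0]},{"jaw":1,"translation":[-0.014,0.033,0],"rotation":[0,0,0]},{"jaw":1,"translation":[-0.015,0.034,0],"rotation":[0,0,0]}]'
python3 -m inch '[{"jaw":1,"translation":[0,0,0],"rotation":[0,0,0]},{"jaw":1,"translation":[0,0,0.02],"rotation":[0,0,0]},{"jaw":1,"translation":[0,0,0.02],"rotation":[0,0,0]},{"jaw":1,"translation":[0,0,0.015],"rotation":[0,0,0]},{"jaw":1,"translation":[0,0,0],"rotation":[0,0,0]}]'
python3 -m inch '[{"jaw":1,"translation":[0,0,0],"rotation":[0,0,0]},{"jaw":1,"translation":[0,0,0],"rotation":[0,0,0]},{"jaw":1,"translation":[0,0,0],"rotation":[0,0,0]}]'
```

```text
time_s: 18.55
tool_pos: [554.9, -42.1, 182.1]
tool_rot: [0.95, 0.313, -0.001, -0.0]
contact_force: [1.2, 0.5, -0.2]
width: 11.8
grasp_force: 0.0
time_s: 19.05
tool_pos: [553.4, -40.0, 125.4]
tool_rot: [0.95, 0.313, -0.002, -0.001]
contact_force: [0.6, -0.3, 0.1]
width: 0.3
grasp_force: 0.0
time_s: 19.35
tool_pos: [555.4, -40.9, 128.6]
tool_rot: [0.95, 0.313, 0.001, 0.0]
contact_force: [0.3, 0.5, 0.1]
width: 0.1
grasp_force: 0.0
```

```bash
python3 -m inch '[{"jaw":1,"translation":[-0.001,0,0.004],"rotation":[0,0,0]},{"jaw":1,"translation":[0,0,0.004],"rotation":[0,0,0]},{"jaw":1,"translation":[0,0,0.003],"rotation":[0,0,0]},{"jaw":1,"translation":[0,0,0.002],"rotation":[0,0,0]},{"jaw":1,"translation":[0,0,0],"rotation":[0,0,0]}]'
python3 -m inch '[{"jaw":1,"translation":[0,0,0.001],"rotation":[0,0,0]},{"jaw":1,"translation":[0,0,0.001],"rotation":[0,0,0]},{"jaw":1,"translation":[0,0,0],"rotation":[0,0,0]}]'
```

```text
time_s: 19.85
tool_pos: [553.9, -41.5, 114.5]
tool_rot: [0.95, 0.313, -0.0, -0.0]
contact_force: [-0.2, -0.3, 0.2]
width: 0.1
grasp_force: 0.0
time_s: 20.15
tool_pos: [554.3, -41.6, 113.1]
tool_rot: [0.95, 0.313, 0.0, 0.0]
contact_force: [-1.4, 0.3, 3.0]
width: 0.1
grasp_force: 1.6
```

Contact is made at 113 mm. Pressing in small steps.

```bash
python3 -m inch '[{"jaw":1,"translation":[0,0,0.001],"rotation":[0,0,0]},{"jaw":1,"translation":[0,0,0],"rotation":[0,0,0]},{"jaw":1,"translation":[0,0,0],"rotation":[0,0,0]}]'
python3 -m inch '[{"jaw":1,"translation":[0,0,0.001],"rotation":[0,0,0]},{"jaw":1,"translation":[0,0,0],"rotation":[0,0,0]},{"jaw":1,"translation":[0,0,0],"rotation":[0,0,0]}]'
python3 -m inch '[{"jaw":1,"translation":[0,0,0.001],"rotation":[0,0,0]},{"jaw":1,"translation":[0,0,0],"rotation":[0,0,0]},{"jaw":1,"translation":[0,0,0],"rotation":[0,0,0]}]'
```

```text
time_s: 20.45
tool_pos: [554.3, -41.6, 113.1]
tool_rot: [0.95, 0.313, 0.001, -0.0]
contact_force: [-4.6, 1.4, 13.0]
width: -0.1
grasp_force: 6.5
time_s: 20.75
tool_pos: [554.5, -41.6, 113.0]
tool_rot: [0.95, 0.313, 0.001, -0.0]
contact_force: [-6.6, 2.3, 23.1]
width: -0.1
grasp_force: 11.2
time_s: 21.05
tool_pos: [554.6, -41.6, 113.0]
tool_rot: [0.95, 0.313, 0.002, -0.001]
contact_force: [-9.3, 3.9, 31.9]
width: 0.2
grasp_force: 15.9
```

```bash
python3 -m inch '[{"jaw":1,"translation":[0,0,-0.001],"rotation":[0,0,0]},{"jaw":1,"translation":[0,0,0],"rotation":[0,0,0]},{"jaw":1,"translation":[0,0,0],"rotation":[0,0,0]},{"jaw":1,"translation":[0,0,0],"rotation":[0,0,0]},{"jaw":1,"translation":[0,0,0],"rotation":[0,0,0]}]'
for i in 1 2 3; do python3 -m inch '[{"jaw":1,"translation":[0,0,0],"rotation":[0,0,0]},{"jaw":1,"translation":[0,0,0],"rotation":[0,0,0]},{"jaw":1,"translation":[0,0,0],"rotation":[0,0,0]},{"jaw":1,"translation":[0,0,0],"rotation":[0,0,0]},{"jaw":1,"translation":[0,0,0],"rotation":[0,0,0]}]'|grep -E "time|force|pos"; done
python3 - <<'E'
from h import *
im=get_image("side")[:,:,::-1];cv2.imwrite("pics/f.png",cv2.resize(im[120:280,220:420],None,fx=3.7,fy=3.7,interpolation=2))
E
```

```text
time_s: 21.55
tool_pos: [554.5, -41.6, 113.0]
tool_rot: [0.95, 0.313, 0.001, -0.0]
contact_force: [-6.3, 2.0, 21.8]
width: 0.0
grasp_force: 11.2
time_s: 22.05
tool_pos: [554.5, -41.6, 113.1]
contact_force: [-6.2, 2.6, 22.4]
grasp_force: 11.2
time_s: 22.55
tool_pos: [554.5, -41.6, 113.0]
contact_force: [-5.8, 2.2, 22.1]
grasp_force: 11.2
time_s: 23.05
tool_pos: [554.5, -41.6, 113.1]
contact_force: [-6.0, 1.9, 22.9]
grasp_force: 11.2
```

View pics/f.png

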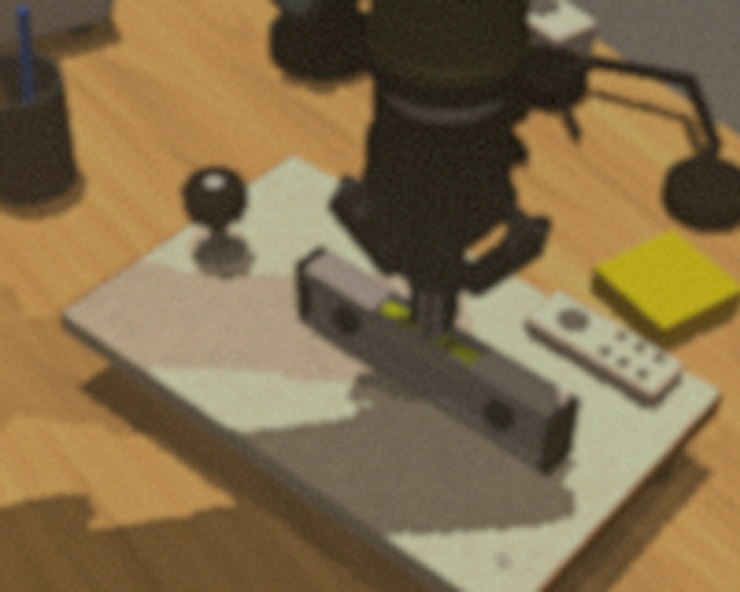

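The fingertips press the middle of the upright level at (430,325). The vial ends are pure yellow-green on both sides, at (397,310) and (460,350), so the bubble sits centred under the fingers. The force is a steady 22 N, and the remote is undisturbed.

```bash
python3 -c "
from bench import *
print(hand_in())"
```

```text
the job is handed in; nothing more can be done
None
```

The job is handed in: the level stands lengthwise on the shelf, the foot was turned about 195° until the bubble sat between the lines, and the closed fingers are still pressing the level down with a steady 22 N; the final check image showed it upright with the remote where it was, but the fingers hide the bubble itself, and hand-in returned no verdict.

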